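# Dip the ink tank with the collared gauge rod and present it for reading

## Task

Check the ink tank: take the gauge rod (the one with the round collar) from its rest, lower its thin end down the tank's guide tube until the collar stops on the tube's mouth, without ramming it, and draw it right out again. Then hold it level, with its tip over the middle of the white plate and about a hand's breadth above it, so that the tip can be read; finish there, still holding it steady in the gripper. Leave everything else on the table where it stands.

Things in the scene. Friction and masses are not known exactly. Their poses are not given: they have to be found in the camera images.
- gauge: Gauge rod, 0.09 kg, rigid. Origin on its axis at the collar's stop face; +z to the handle, -z to the tip. Steel rod 8 mm dia, tip at z = -85; collar 30 mm dia, z 0 to 5; square wood handle 16 x 16 mm, z 15 to 100, faces square to x and y. Starts in one place of the sloping rest, tip away from the robot and 0.55 rad below level, own y horizontal; grip the handle's two y faces at z 30 to 75.
- gauge_tip (a point): Centre of the gauge rod's tip end, 85 mm from the collar's stop face.
- gauge_grip (a point): On the handle's axis, 50 mm above the collar's stop face: a good place to grip, free on both sides; about 104 mm above the table at the start.
- rest: Sloping two-place rod rest, dark wood, fixed; origin under its centre, base 190 x 150 x 12 mm, 130 mm high. Tips point along its +x. Places 40 mm either side of its centre line. Notches, open upwards, hold each rod just below the collar and under the last 15 mm of the handle: a rod lifts straight up.
- tank: Grey ink tank, fixed, 120 x 90 x 80 mm, origin under its centre. A steel guide tube stands upright 25 mm above its top, 25 mm from the centre along the tank's +x; a black cap (32 mm dia, 16 mm high) sits 30 mm along -x and stays shut. Tank and rest stand on different sides of the table, either way round.
- tube_mouth (a point): Centre of the guide tube's mouth, 105 mm above the table. A rigid bell 27 mm outside, 22 mm inside, narrowing over 12 mm to a 12 mm bore; below that the way is clear to 97 mm below the mouth. The rod is fully in when the gauge's origin is at this point with the rod upright, collar on the rim.
- plate: White round ceramic plate, 140 mm diameter, 14 mm high, loose on the table, origin under its centre.
- stirrer: Stirrer lying in the other place of the rest, like the gauge rod but with no collar and a small flat blade at its end; origin at the lower end of its square 16 mm handle, +z towards the handle's top (105 mm).
- bottle: Black ink bottle with red cap, 44 mm diameter, 110 mm high, on the far side of the tank; origin under its centre.
- cup: Glass cup, 60 mm diameter, 75 mm high, beyond the rest; origin under its centre.
- bowl: Small green bowl, 80 mm diameter, 38 mm high, near the robot; origin under its centre.
- palette: Black paint palette, 90 x 160 x 16 mm, far left; origin under its centre.
- fan: Flat round wooden fan, 170 mm diameter, 5 mm thick, with a handle, far right; origin under the disc centre.
There are look-alikes about, which are no part of the job. What is shaped like the gauge but green is not meant. There is more than one size of the palette; the one meant has the size given above.

How it is judged:
On the way, in this order (a step that is already met when the one before it is completed fails the run):
1. the gauge rod is fully down the guide tube, its collar stopped on the mouth (horizontal distance between gauge and tube_mouth below 0.006 m and z of gauge in the frame of tube_mouth between -0.004 and 0.004 m and angle between the z axis of gauge and the z axis of tank, either way round below 0.14 rad), for 0.2 s.
2. the gauge rod is drawn right out, its tip above the tube's mouth (z of gauge_tip in the frame of tube_mouth above 0.005 m), for 0.05 s.
At the end, for the whole second after the job is handed in: The gauge rod is held in the gripper and touches nothing else of the scene; it is level within about 9 degrees (0.16 rad), its tip is within 50 mm of the plate's centre seen from above and 50 to 250 mm above the table, and it is steady (below 0.03 m/s and 0.15 rad/s) (angle between gauge's own z axis and vertical between 1.41 and 1.73 rad and horizontal distance between gauge_tip and plate below 0.05 m and height (world z) of gauge_tip between 0.05 and 0.25 m and contact force between gauge and the fingers above 2 N and contact force between gauge and plate below 0.05 N and contact force between gauge and tank below 0.05 N and contact force between gauge and rest below 0.05 N and contact force between gauge and stirrer below 0.05 N and contact force between gauge and bottle below 0.05 N and contact force between gauge and cup below 0.05 N and contact force between gauge and bowl below 0.05 N and contact force between gauge and palette below 0.05 N and contact force between gauge and fan below 0.05 N and linear speed of gauge below 0.03 m/s and angular speed of gauge below 0.15 rad/s); the arm keeps its last pose, push and grip.
It fails at once if the gauge is rammed against the tank (over 40 N) (contact force between gauge and tank above 40 N).
It fails at once if the plate is pushed away (over 30 mm) (distance of plate from where it was at the start of the episode above 0.03 m).
It fails at once if a bystander is moved more than 30 mm (distance of any of stirrer, bottle, cup, bowl, palette, fan from where it was at the start of the episode above 0.03 m).
It also fails if it takes over 56 s, if anything falls off the work surface, if the arm or the gripper's body presses on something with over 40 N, if the wrist force passes 120 N, or if a joint passes its speed limit or range.

## Robot

A 6-joint arm with a two-finger parallel gripper is mounted at the origin on the work surface. World frame = base frame: x ahead of the robot, y to its left, z up, the work surface at z = 0. Lengths are in m, angles in rad, forces in N, time in s.
With the tool pointing down it reaches from about 0.375 to 0.975 m from the base axis. Payload 3.8 kg.
Tool frame: the origin (TCP) lies at the very end of the fingers, on their centre line; the grasp point (between the pads) lies 19 mm behind it (bot.pinch_z is the distance from the TCP to the grasp point, in m); x points along the fingers, y is the direction in which the jaws open and shut, and the axes are right-handed (so a half turn about x gives the same grasp; the last joint's range is limited). The gripper opens to 85 mm and grips with 20 to 120 N. Pads are 22 mm wide; open, the fingers measure 114 mm over their backs; the gripper's body (76 mm by 85 mm) begins 54 mm behind the grasp point. The pads swing forward as they close: fully open they stand 13 mm farther back than shut.
Start: joints at [-1.148, 0.264, 1.604, -0, 1.274, -0.037], TCP at [0.3, -0.605, 0.231] pointing down, gripper open.
Joint ranges: [-2.63, 2.63], [-0.94, 2.18], [0.31, 2.57], [-1.31, 4.45], [0, 2.66], [-2.55, 2.55]. Speed limits (rad/s): [2.57, 2.57, 3.14, 3.14, 3.14, 3.14].

## Interface

Orientations are given as a rotation vector (axis times angle).
In Python, from workcell import monitor, imaging, finish_job, bot gives the robot as it stands.
- The arm moves only by the tool jog_arm, never from a script. Its argument "rows" is a list of rows, each a list of 7 numbers: the shift along the tool's x, y, z in m, then the turn, a rotation vector about the tool's x, y, z in rad, then the opening in per cent of the stroke, from 0 (shut) to 100 (fully open). A call has 1 to 20 rows; each row is the pose to reach, as a shift and turn from the pose measured when the call began, along the tool's axes at that moment; what a row does not reach only later rows make up. A row lasts 1/10 s, in which the tool goes at most 50 mm and 8.59 degrees, less where a joint would pass 70% of its speed; a pose out of reach is approached as far as the arm can. A call with a gripper value outside its range is refused whole. The fingers move at their own pace and stop on an object; "force" is the grip in N (left out, the last holds). Time passes only in rows, so rows that repeat a pose let the fingers close. It gives the time, the measured TCP pose, the force and the opening at its end, in the units of the state.
- monitor.read_state(): the state, without advancing time (a new reading comes with each control period).
- imaging.read_camera(name): name is "scene" or "top"; returns the picture (384x512x3 uint8, blue, green, red); there is no depth.
- imaging.camera_params(name): a dict with "fx", "fy", "cx", "cy" (pixels), "T" (4x4, takes a point from camera to world coordinates). Camera axes: x right, y down, z forward; pixel columns grow to the right and rows downward; lengths in m; the calibration is good to about 2 mm. A picture is of the moment at which its call begins. camera_params takes no time and is no camera call.
- finish_job(): hands the job in, once; it reports no verdict.
The state is a dict: "time": time; "q": joint angles; "joint_vel": joint speeds; "joint_torque": joint torques, N m; "tool_pos": TCP position; "tcp_rot": TCP orientation; "wrist_force": force on the tool from outside, world axes, zero at the start; "torque": the same for the moment, N m; "width": opening from 0.0 (shut) to 1.0 (fully open).
Only numpy, scipy, OpenCV 4.12 (cv2) and the standard library are available. Lean on these libraries where they do the work, as an engineer would, in place of code of your own. Each camera call takes 0.05 s, during which the arm holds its last target. There are 200 camera calls.

## Working session

There is one attempt and no reset: what is moved stays moved. The work goes in short steps, Python scripts to look and compute and a tool call to move; the robot and the scene stay as the last step left them, time stands still between calls to the robot, and variables do not carry over. Pictures are saved under pics/ and viewed, about 8 in all and at most 12, crops included, and the job is handed in when it is done.

Besides the shell and the picture viewer there is one more tool, called after "Emit:" as name(argument=value, ...) on one line, values as JSON. jog_arm: Moves the arm, as the interface text tells. Its arguments: {"type":"object","properties":{"rows":{"type":"array","items":{"type":"array","items":{"type":"number"}}},"force":{"type":"number"}},"required":["rows"]}

```bash
mkdir -p pics; python3 - <<'E'
from workcell import monitor, imaging, bot
import cv2,numpy as np
np.set_printoptions(precision=4,suppress=True)
for n in("scene","top"):
    cv2.imwrite(f"pics/{n}0.png",cv2.resize(imaging.read_camera(n),(800,600),interpolation=cv2.INTER_CUBIC))
    p=imaging.camera_params(n);print(n,p)
print(monitor.read_state());print([a for a in dir(bot) if a[0]!='_'])
E
```

```text
scene {'fx': 391.03765907986656, 'fy': 391.03765907986656, 'cx': 257.2565476956966, 'cy': 187.2028902121408, 'T': array([[-0.2584,  0.8007, -0.5405,  1.1374],
       [ 0.9659,  0.2222, -0.1325,  0.162 ],
       [ 0.014 , -0.5563, -0.8309,  1.0859],
       [ 0.    ,  0.    ,  0.    ,  1.    ]])}
top {'fx': 499.82951232062237, 'fy': 499.82951232062237, 'cx': 269.4762890963814, 'cy': 202.2295123974547, 'T': array([[ 0.0107, -0.9922,  0.1246,  0.3529],
       [-0.9999, -0.0099,  0.0073, -0.0066],
       [-0.006 , -0.1246, -0.9922,  1.5148],
       [ 0.    ,  0.    ,  0.    ,  1.    ]])}
{'time': 0.1, 'q': array([-1.1479,  0.2647,  1.6053,  0.    ,  1.2737, -0.0369]), 'joint_vel': array([-0.0002,  0.0005, -0.0035,  0.0009, -0.0009, -0.    ]), 'joint_torque': array([  0.0004, -51.6709, -36.859 ,  -0.    ,   0.0063,  -0.    ]), 'tool_pos': array([ 0.2993, -0.6043,  0.23  ]), 'tcp_rot': array([ 1.9662,  0.4624, -1.967 ]), 'wrist_force': array([ 0.5064,  0.7118, -0.3434]), 'torque': array([0.0191, 0.003 , 0.0054]), 'width': 0.9984073350654149}
['MotionError', 'pinch_z']
```

View pics/scene0.png

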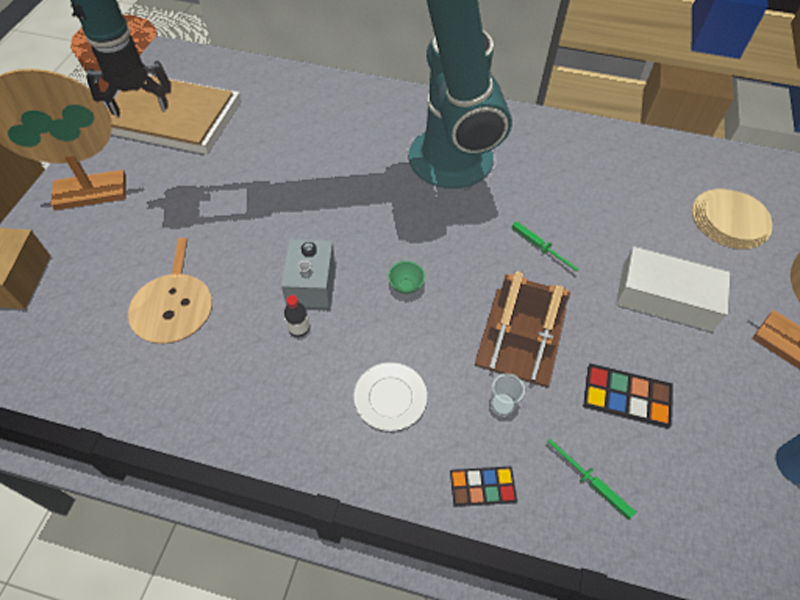

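View pics/top0.png

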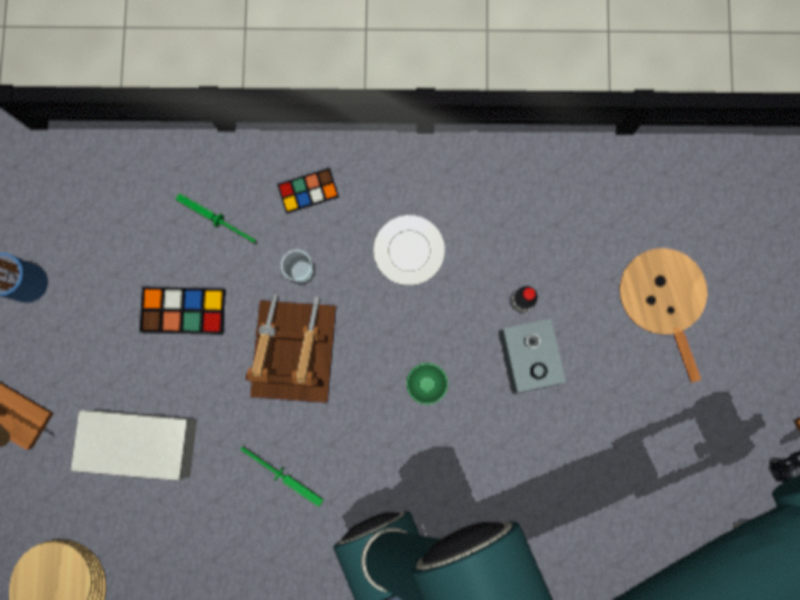

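The scene view shows the rest at (523,330), with two tan-handled rods, the tank at (308,272), the plate at (390,397), and green gauge look-alikes at (545,245) and (590,480). In the top view the candidates are the left rod (268,330) and the right rod (310,340) in the rest. I'll confirm which one has the collar in a single crop.

```bash
python3 - <<'E'
import cv2,numpy as np
from workcell import imaging
s=imaging.read_camera("scene");t=imaging.read_camera("top")
cv2.imwrite("pics/s.png",s);cv2.imwrite("pics/t.png",t)
def c(im,x,y,w=75,h=60):
    # 5x: region
    return cv2.resize(im[y:y+h,x:x+w],(400,300),interpolation=cv2.INTER_CUBIC)
# scene rest x300..375,y170..250 ; native
a=np.hstack([cv2.resize(s[170:248,300:370],(400,300),interpolation=cv2.INTER_CUBIC),cv2.resize(t[185:260,150:225],(400,300),interpolation=cv2.INTER_CUBIC)])
b=np.hstack([c(s,165,145),c(t,310,195)])
cv2.imwrite("pics/c1.png",np.vstack([a,b]))
E
```

```text
(no output)
```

View pics/c1.png

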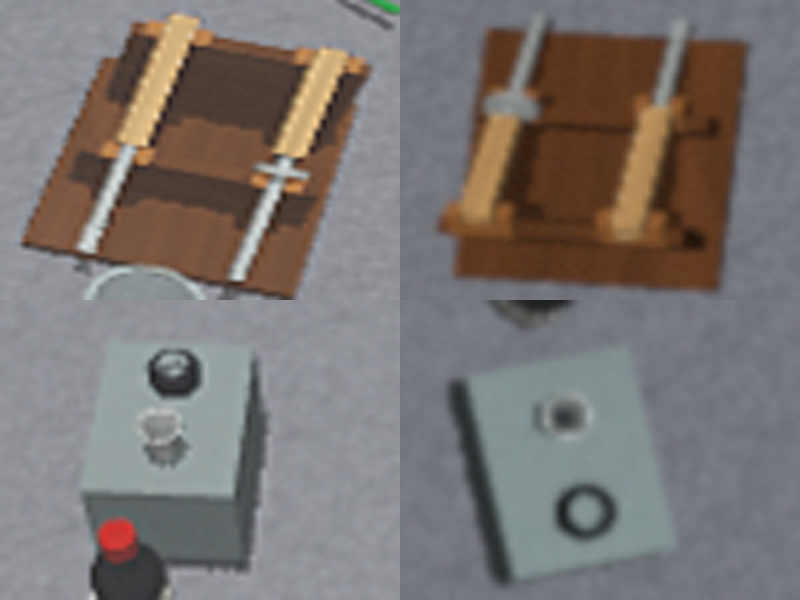

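The crop shows the collar on the top view's left rod (crop (512,104)), which is the scene view's right rod (283,173). The other rod has no collar, so it is the stirrer, and the green ones lie on the table and don't match. The tube mouth is at scene crop (161,418) and top crop (563,415). The black cap is the separate round feature on the tank.

```bash
cat > h.py <<'E'
import numpy as np,cv2
from scipy.optimize import least_squares
from scipy.spatial.transform import Rotation as R
from workcell import imaging,monitor,bot
np.set_printoptions(precision=4,suppress=True)
P={n:imaging.camera_params(n) for n in("scene","top")}
def proj(n,X):
    p=P[n];T=p["T"];c=(np.atleast_2d(X)-T[:3,3])@T[:3,:3]
    return np.c_[p["fx"]*c[:,0]/c[:,2]+p["cx"],p["fy"]*c[:,1]/c[:,2]+p["cy"]]
def onplane(n,uv,z):
    p=P[n];T=p["T"];d=T[:3,:3]@[(uv[0]-p["cx"])/p["fx"],(uv[1]-p["cy"])/p["fy"],1]
    return T[:3,3]+d*(z-T[2,3])/d[2]
def tri(us,ut):
    return least_squares(lambda X:np.r_[proj("scene",X)[0]-us,proj("top",X)[0]-ut],[.6,0,.1])
def pts(x0,y0,w,h,W,H,l): return np.array([((u+.5)*w/W-.5+x0,(v+.5)*h/H-.5+y0) for u,v in l])
def gz(pitch,yaw): # gauge +z (to handle); tip along yaw, below level by pitch
    return -np.array([np.cos(pitch)*np.cos(yaw),np.cos(pitch)*np.sin(yaw),-np.sin(pitch)])
E
python3 - <<'E'
from h import *
S=pts(300,170,70,78,400,300,[(237,279),(283,173),(331,50)])
T=pts(150,185,75,75,400,300,[(138,17),(111,104),(76,218)])
T[:2]; zs=np.array([-85,2.5,100])/1000
def f(v):
    a=gz(v[4],v[3]);a_=a
    X=v[:3]+zs[:,None]*a; return np.r_[(proj("scene",X)-S).ravel(),(proj("top",X)-T).ravel(), (v[4]-.55)*30]
r=least_squares(f,[.5,.27,.08,0,.55]);v=r.x
print("gauge",v,"grip",v[:3]+.05*gz(v[4],v[3]),"\nres",r.fun)
ms=pts(165,145,75,60,400,300,[(161,118)])[0];mt=pts(310,195,75,60,400,300,[(163,115)])[0]
r=tri(ms,mt);print("mouth tri",r.x,r.fun,onplane("scene",ms,.105),onplane("top",mt,.105))
for n,f_,(x,y) in(("scene","s",(249,254)),("top","t",(261,160))):
    im=cv2.imread(f"pics/{f_}.png");m=(im.min(2)>165).astype(np.uint8)
    k,l,st,ce=cv2.connectedComponentsWithStats(m);i=min((i for i in range(1,k) if st[i,4]>300),key=lambda i:np.hypot(*(ce[i]-(x,y))))
    b=st[i];c=(b[0]+b[2]/2-.5,b[1]+b[3]/2-.5);print("plate",n,b,ce[i],onplane(n,ce[i],.012))
# tank corners in top view (z=.08)
for c in pts(310,195,75,60,400,300,[(70,78),(229,47),(277,248),(118,282)]): print("tank",onplane("top",c,.08))
s=monitor.read_state();print(R.from_rotvec(s["tcp_rot"]).as_matrix(),bot.pinch_z)
E
```

```text
gauge [ 0.5059  0.2894  0.0793 -0.0521  0.558 ] grip [0.4636 0.2916 0.1057] 
res [ 0.2447  0.4959  0.0451 -0.3809  0.3758 -0.0264  0.3156 -0.5013  0.0909
  0.6654  0.265  -0.1444  0.2387]
mouth tri [ 0.4876 -0.1965  0.1127] [ 0.2966  0.0198  0.2599 -0.0812] [ 0.4826 -0.2002  0.105 ] [ 0.4881 -0.1968  0.105 ]
plate scene [ 226  232   48   44 1639] [249.374  253.0714] [0.6725 0.029  0.012 ]
plate top [ 239  137   46   45 1602] [261.4139 159.5094] [0.6733 0.0305 0.012 ]
tank [ 0.5114 -0.15    0.08  ]
tank [ 0.5303 -0.2361  0.08  ]
tank [ 0.4147 -0.2607  0.08  ]
tank [ 0.3945 -0.1754  0.08  ]
[[-0.0006  0.4437 -0.8962]
 [ 0.0013 -0.8962 -0.4437]
 [-1.     -0.0014 -0.    ]] 0.0187
```

Emit:
jog_arm(rows=[[-0.069,-0.2,-0.2,-1.1,-0.02,0.05,65],[-0.069,-0.2,-0.2,-1.1,-0.02,0.05,65],[-0.069,-0.2,-0.2,-1.1,-0.02,0.05,65],[-0.069,-0.2,-0.2,-1.1,-0.02,0.05,65],[-0.069,-0.2,-0.2,-1.1,-0.02,0.05,65],[-0.069,-0.2,-0.2,-1.1,-0.02,0.05,65],[-0.069,-0.2,-0.2,-1.1,-0.02,0.05,65],[-0.069,-0.363,-0.404,-2.29,-0.046,0.098,65],[-0.069,-0.363,-0.404,-2.29,-0.046,0.098,65],[-0.069,-0.363,-0.404,-2.29,-0.046,0.098,65],[-0.069,-0.363,-0.404,-2.29,-0.046,0.098,65],[-0.069,-0.363,-0.404,-2.29,-0.046,0.098,65],[-0.069,-0.363,-0.404,-2.29,-0.046,0.098,65],[-0.069,-0.363,-0.404,-2.29,-0.046,0.098,65],[-0.069,-0.363,-0.404,-2.29,-0.046,0.098,65],[-0.069,-0.363,-0.404,-2.29,-0.046,0.098,65],[-0.069,-0.363,-0.404,-2.29,-0.046,0.098,65]])

```text
time: 1.9
tool_pos: [0.5001, -0.0998, 0.2998]
tcp_rot: [0.289, 1.466, -0.315]
wrist_force: [-0.7, -0.5, 0.5]
width: 0.651
```

```bash
python3 - <<'E'
from h import *
g=np.array([.4636,.2916,.104]);Rm=tool(-.052,.55);tcp=g+.019*Rm[:,0]
s=monitor.read_state();print(s["q"],s["tool_pos"],s["time"])
print("above",rel(tcp-.13*Rm[:,0],Rm))
E
```

```text
[-0.2369 -0.1459  1.9136 -0.0137  1.2903 -1.4145] [ 0.5001 -0.0998  0.2998] 1.9
above [ 0.0699  0.3396 -0.2137 -0.3339 -0.1493  0.0541]
```

Emit:
jog_arm(rows=[[0.03,0.1,-0.06,-0.1,-0.05,0.02,65],[0.04,0.18,-0.11,-0.2,-0.08,0.03,65],[0.05,0.26,-0.16,-0.3,-0.12,0.04,65],[0.07,0.34,-0.214,-0.334,-0.149,0.054,65],[0.07,0.34,-0.214,-0.334,-0.149,0.054,65],[0.07,0.34,-0.214,-0.334,-0.149,0.054,65],[0.07,0.34,-0.214,-0.334,-0.149,0.054,65],[0.07,0.34,-0.214,-0.334,-0.149,0.054,65],[0.07,0.34,-0.214,-0.334,-0.149,0.054,65],[0.07,0.34,-0.214,-0.334,-0.149,0.054,65]])

```text
time: 2.9
tool_pos: [0.4367, 0.2946, 0.211]
tcp_rot: [0.032, 1.337, -0.043]
wrist_force: [-0.5, -0.0, 0.2]
width: 0.651
```

```bash
python3 - <<'E'
from h import *
g=np.array([.4636,.2916,.104]);Rm=tool(-.052,.55);tcp=g+.019*Rm[:,0]
s=monitor.read_state();print(s["q"],s["tool_pos"],s["time"])
print("to grip",rel(tcp,Rm))
for n in("scene","top"): cv2.imwrite(f"pics/{n}1.png",imaging.read_camera(n))
a=cv2.imread("pics/scene1.png")[120:260,270:410];b=cv2.imread("pics/top1.png")[150:290,110:250]
for im,n,o in((a,"scene",(270,120)),(b,"top",(110,150))):
    for z in(-.085,0,.05,.1):
        u=proj(n,g+(z-.05)*gz(.55,-.052))[0]-o;print(n,z,u)
cv2.imwrite("pics/c2.png",cv2.resize(np.hstack([a,b]),(800,400),interpolation=cv2.INTER_CUBIC))
E
```

```text
[ 0.6446 -0.1193  2.0693 -0.176   1.0184 -0.7975] [0.4367 0.2946 0.211 ] 2.9
to grip [ 0.1294 -0.0015  0.0015  0.0028 -0.0017  0.0006]
scene -0.085 [ 71.2107 122.9627]
scene 0 [78.8146 95.3424]
scene 0.05 [83.2772 79.1328]
scene 0.1 [87.732  62.9511]
top -0.085 [65.8575 38.2136]
top 0 [60.7641 60.5754]
top 0.05 [57.5897 74.5125]
top 0.1 [54.272  89.0781]
```

View pics/c2.png

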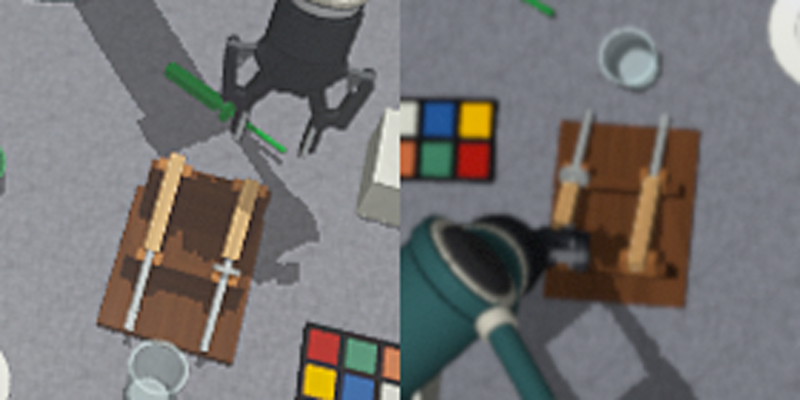

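The gripper is above the handle, and the predicted tip and axis fall on the gauge rod to within about 1 px in both views (scene crop (207,347), top crop (587,112)). I'll descend and close.

Emit:
jog_arm(rows=[[0.04,-0.001,0.001,0.003,-0.002,0,65],[0.075,-0.001,0.001,0.003,-0.002,0,65],[0.1,-0.001,0.001,0.003,-0.002,0,65],[0.115,-0.001,0.001,0.003,-0.002,0,65],[0.129,-0.001,0.001,0.003,-0.002,0,65],[0.129,-0.001,0.001,0.003,-0.002,0,65],[0.129,-0.001,0.001,0.003,-0.002,0,0],[0.129,-0.001,0.001,0.003,-0.002,0,0],[0.129,-0.001,0.001,0.003,-0.002,0,0],[0.129,-0.001,0.001,0.003,-0.002,0,0],[0.129,-0.001,0.001,0.003,-0.002,0,0],[0.129,-0.001,0.001,0.003,-0.002,0,0],[0.129,-0.001,0.001,0.003,-0.002,0,0],[0.129,-0.001,0.001,0.003,-0.002,0,0]], force=60)

```text
time: 4.4
tool_pos: [0.4695, 0.2905, 0.0882]
tcp_rot: [0.037, 1.331, -0.046]
wrist_force: [-1.6, -1.1, 6.2]
width: 0.175
```

Emit:
jog_arm(rows=[[-0.01,0,0.002,0,0,0,0],[-0.03,0,0.007,0,0,0,0],[-0.055,0,0.013,0,0,0,0],[-0.085,0,0.02,0,0,0,0],[-0.115,0,0.027,0,0,0,0],[-0.146,0,0.035,0,0,0,0],[-0.175,0,0.042,0,0,0,0],[-0.19,0,0.045,0,0,0,0],[-0.19,0,0.045,0,0,0,0]])

```text
time: 5.3
tool_pos: [0.4692, 0.2913, 0.2868]
tcp_rot: [0.04, 1.327, -0.044]
wrist_force: [-0.6, 0.3, -1.1]
width: 0.177
```

```bash
python3 - <<'E'
from h import *
s=monitor.read_state();print(s["q"],s["tool_pos"],s["time"],s["width"],s["wrist_force"])
m=np.array([.486,-.199,.105]);yaw=-.39
Rm=tool(yaw,np.pi/2);o=m+[0,0,.10]; tcp=o+[0,0,.05]+.019*Rm[:,0]
print(tcp,"above tube",rel(tcp,Rm)); print("via", rel(np.array([.52,.05,.33]),tool(-.2,1.1)))
E
```

```text
[ 0.6011 -0.1279  1.9376 -0.1588  1.14   -0.8621] [0.4692 0.2913 0.2868] 5.3 0.17748389043426224 [-0.5934  0.2591 -1.1283]
[ 0.4736 -0.1939  0.2416] above tube [ 0.0494 -0.4845  0.0195  0.3389  1.018   0.0897]
via [-0.0275 -0.238   0.0726  0.1473  0.5566  0.0011]
```

Emit:
jog_arm(rows=[[-0.02,-0.04,0.02,0.03,0.1,0,0],[-0.0275,-0.09,0.04,0.06,0.2,0,0],[-0.0275,-0.14,0.06,0.09,0.32,0,0],[-0.0275,-0.19,0.07,0.12,0.44,0,0],[-0.0275,-0.238,0.073,0.147,0.557,0,0],[-0.0275,-0.238,0.073,0.147,0.557,0,0],[-0.0275,-0.238,0.073,0.147,0.557,0,0]])

```text
time: 6.0
tool_pos: [0.5202, 0.0481, 0.3268]
tcp_rot: [0.191, 1.884, -0.141]
wrist_force: [-0.6, 0.4, -1.0]
width: 0.176
```

```bash
python3 - <<'E'
from h import *
s=monitor.read_state();print(s["q"],s["tool_pos"],s["time"],s["width"])
m=np.array([.486,-.199,.105]);yaw=-.39
Rm=tool(yaw,np.pi/2);o=m+[0,0,.12]; tcp=o+[0,0,.05]+.019*Rm[:,0]
print(tcp,"above tube",rel(tcp,Rm))
E
```

```text
[ 0.0029  0.1383  1.6113  0.063   1.7058 -1.3652] [0.5202 0.0481 0.3268] 6.0 0.17643254503883773
[ 0.4736 -0.1939  0.2616] above tube [ 0.0614 -0.2463  0.0239  0.1588  0.4642  0.1006]
```

Emit:
jog_arm(rows=[[0.01,-0.04,0.005,0.03,0.08,0.02,0],[0.02,-0.09,0.01,0.06,0.18,0.04,0],[0.03,-0.14,0.014,0.09,0.28,0.06,0],[0.045,-0.19,0.018,0.12,0.37,0.08,0],[0.061,-0.246,0.024,0.159,0.464,0.1,0],[0.061,-0.246,0.024,0.159,0.464,0.1,0],[0.061,-0.246,0.024,0.159,0.464,0.1,0],[0.061,-0.246,0.024,0.159,0.464,0.1,0],[0.061,-0.246,0.024,0.159,0.464,0.1,0]])

```text
time: 6.9
tool_pos: [0.4747, -0.1915, 0.2637]
tcp_rot: [0.454, 2.316, -0.189]
wrist_force: [0.5, 0.3, -1.0]
width: 0.179
```

```bash
python3 - <<'E'
from h import *
s=monitor.read_state();print(s["q"],s["tool_pos"],s["time"],s["width"])
for n in("scene","top"): cv2.imwrite(f"pics/{n}2.png",imaging.read_camera(n))
a=cv2.imread("pics/scene2.png")[100:200,140:240];b=cv2.imread("pics/top2.png")[170:270,290:390]
Rm=R.from_rotvec(s["tcp_rot"]).as_matrix()
g=s["tool_pos"]-.019*Rm[:,0]; t=Rm@[np.cos(AL),0,np.sin(AL)];print("tipdir?",t,Rm)
t2=Rm@[np.cos(AL),0,-np.sin(AL)];print(t2)
for n,o in(("scene",(140,100)),("top",(290,170))):
    for z in(-.085,0,.05,.1):
        print(n,z,(proj(n,g+(z-.05)*np.array([0,0,1.]))[0]-o)*4)
cv2.imwrite("pics/c3.png",cv2.resize(np.hstack([a,b]),(800,400),interpolation=cv2.INTER_CUBIC))
E
```

```text
[-0.4174  0.4588  1.4711 -0.0237  1.9927 -1.6023] [ 0.4747 -0.1915  0.2637] 6.9 0.17904135320301676
tipdir? [ 0.0037 -0.0015 -1.    ] [[-0.6523  0.3771  0.6575]
 [ 0.2656  0.9262 -0.2677]
 [-0.7099  0.     -0.7043]]
[-0.9262  0.3771 -0.004 ]
scene -0.085 [215.8419 249.0721]
scene 0 [201.4428 176.2567]
scene 0.05 [192.0856 128.9379]
scene 0.1 [181.9731  77.7996]
top -0.085 [207.5514 186.7674]
top 0 [225.6584 174.1585]
top 0.05 [237.457  165.9424]
top 0.1 [250.2363 157.0434]
```

View pics/c3.png

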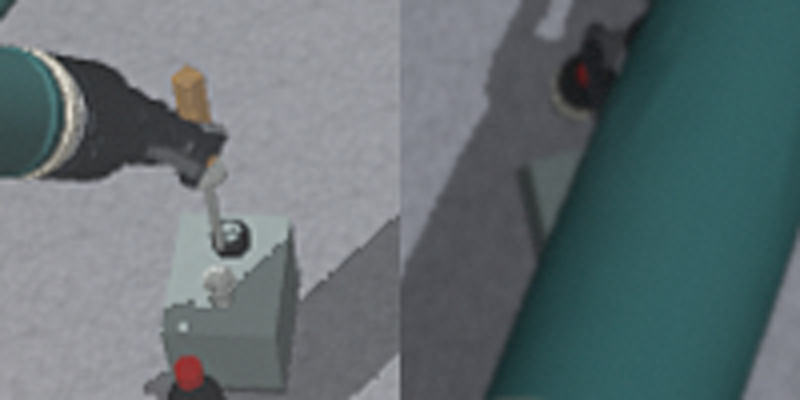

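The rod is above the tube, with its tip near (220,243) and the mouth at (218,278). The arm blocks the top view, so I'll measure from an enlarged scene crop.

```bash
python3 - <<'E'
from h import *
ims=np.mean([imaging.read_camera("scene").astype(float) for _ in range(4)],0)
cv2.imwrite("pics/c4.png",cv2.resize(np.clip(ims,0,255).astype(np.uint8)[115:177,172:222],(484,600),interpolation=cv2.INTER_CUBIC))
E
```

```text
(no output)
```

View pics/c4.png

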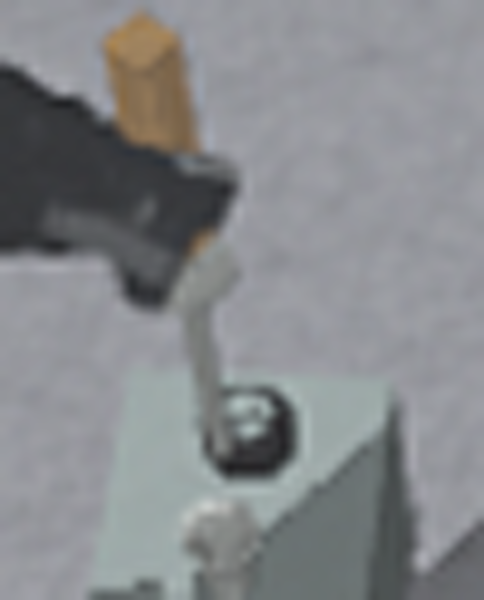

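```bash
python3 - <<'E'
from h import *
S=pts(172,115,50,62,484,600,[(222,458),(206,278),(145,42)]);zs=np.array([-.085,.0025,.1])
M=pts(172,115,50,62,484,600,[(220,528)])[0]
s=monitor.read_state();Rm=R.from_rotvec(s["tcp_rot"]).as_matrix()
o0=s["tool_pos"]-.019*Rm[:,0]-[0,0,.05]
def ax(v): a=np.array([v[3],v[4],1]);return a/np.linalg.norm(a)
for sg in(.003,.006):
    f=lambda v:np.r_[(proj("scene",v[:3]+zs[:,None]*ax(v))-S).ravel()/.4,(v[:3]-o0)/sg,v[3:]/.04]
    v=least_squares(f,np.r_[o0,0,0]).x
    print("prior o",o0,"fit",v,"tip",v[:3]-.085*ax(v),"res px",f(v)[:6]*.4)
print("mouth",onplane("scene",M,.105))
E
```

```text
prior o [ 0.4866 -0.198   0.2262] fit [ 0.4842 -0.1939  0.2263 -0.0043  0.0014] tip [ 0.4846 -0.194   0.1413] res px [ 0.5967  0.1009 -1.2973 -0.1521  0.4647  0.1048]
prior o [ 0.4866 -0.198   0.2262] fit [ 0.4842 -0.1937  0.2265 -0.004   0.0011] tip [ 0.4845 -0.1937  0.1415] res px [ 0.6635  0.0853 -1.2382 -0.1657  0.5137  0.0926]
mouth [ 0.4864 -0.2005  0.105 ]
```

```bash
python3 - <<'E'
from h import *
p=lambda *l:pts(172,115,50,62,484,600,l)
for c in((221,458),(219,456)): print("tip",onplane("scene",p(c)[0],.1413))
for c in((143,42),): print("top",onplane("scene",p(c)[0],.3263))
for c in((220,528),(220,522)): print("mouth",onplane("scene",p(c)[0],.105))
for z in(.141,.326): print((proj("scene",[.4866,-.198,z])-[172,115]+.5)*9.68-.5)
print((proj("scene",[.486,-.199,.105])-[172,115]+.5)*9.68-.5)
E
```

```text
tip [ 0.4847 -0.1962  0.1413]
tip [ 0.4842 -0.197   0.1413]
top [ 0.4838 -0.1956  0.3263]
mouth [ 0.4864 -0.2005  0.105 ]
mouth [ 0.4841 -0.2013  0.105 ]
[[213.5006 462.0159]]
[[131.1454  48.1452]]
[[224.8034 528.2518]]
```

Emit:
jog_arm(rows=[[0.006,-0.0028,0.008,0,0,0,0],[0.013,-0.0028,0.015,0,0,0,0],[0.02,-0.0028,0.022,0,0,0,0],[0.0235,-0.0028,0.0255,0,0,0,0],[0.027,-0.0028,0.029,0,0,0,0],[0.0305,-0.0028,0.0325,0,0,0,0],[0.034,-0.0028,0.036,0,0,0,0],[0.0375,-0.0028,0.0395,0,0,0,0],[0.041,-0.0028,0.043,0,0,0,0],[0.041,-0.0028,0.043,0,0,0,0]])

```text
time: 8.2
tool_pos: [0.475, -0.1961, 0.2023]
tcp_rot: [0.456, 2.316, -0.19]
wrist_force: [3.7, -0.2, -2.6]
width: 0.176
```

```bash
python3 - <<'E'
from h import *
s=monitor.read_state();Rm=R.from_rotvec(s["tcp_rot"]).as_matrix()
print(s["tool_pos"],s["wrist_force"],s["torque"],s["width"],"o",s["tool_pos"]-.019*Rm[:,0]-[0,0,.05],Rm[:,0])
a=imaging.read_camera("scene");cv2.imwrite("pics/c5.png",cv2.resize(a[115:190,162:237],(600,600),interpolation=cv2.INTER_CUBIC))
E
```

```text
[ 0.475  -0.1961  0.2023] [ 3.7193 -0.1985 -2.6208] [-0.1551 -1.2992 -0.1539] 0.1762140350723641 o [ 0.4874 -0.2011  0.1658] [-0.6521  0.267  -0.7096]
```

View pics/c5.png

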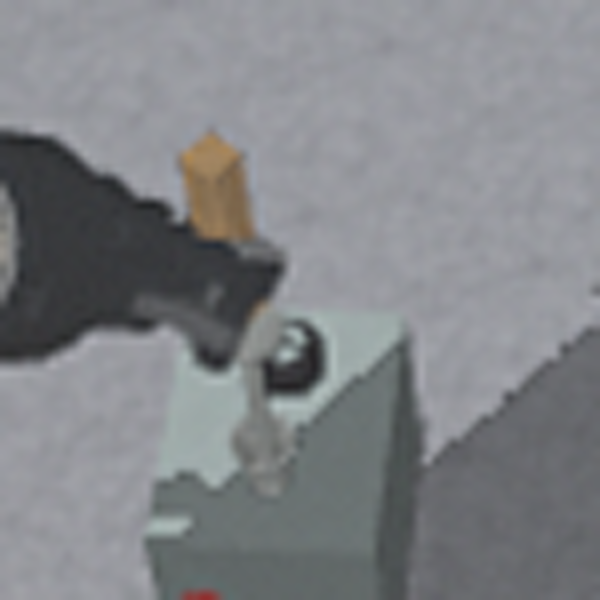

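The rod is in the bell (mouth at (263,440)), with a light side force of +3.7 N in x. I'll shift about 2 mm along +x and carry on down.

Emit:
jog_arm(rows=[[-0.0013,0.0008,0.0013,0,0,0,0],[0.0022,0.0008,0.0048,0,0,0,0],[0.0057,0.0008,0.0083,0,0,0,0],[0.0092,0.0008,0.0118,0,0,0,0],[0.0127,0.0008,0.0153,0,0,0,0],[0.0162,0.0008,0.0188,0,0,0,0],[0.0197,0.0008,0.0223,0,0,0,0],[0.0232,0.0008,0.0258,0,0,0,0],[0.0267,0.0008,0.0293,0,0,0,0],[0.0302,0.0008,0.0328,0,0,0,0],[0.0302,0.0008,0.0328,0,0,0,0]])

```text
time: 9.35
tool_pos: [0.4768, -0.1959, 0.1571]
tcp_rot: [0.456, 2.318, -0.189]
wrist_force: [-0.6, 0.6, -1.0]
width: 0.175
```

```bash
python3 - <<'E'
from h import *
s=monitor.read_state();Rm=R.from_rotvec(s["tcp_rot"]).as_matrix()
print(s["tool_pos"],s["wrist_force"],s["torque"],s["width"],"o",s["tool_pos"]-.019*Rm[:,0]-[0,0,.05],Rm)
E
```

```text
[ 0.4768 -0.1959  0.1571] [-0.597   0.5989 -0.9649] [-0.182  -0.4035 -0.0292] 0.1750398961279531 o [ 0.4892 -0.201   0.1206] [[-0.653   0.3788  0.6558]
 [ 0.2673  0.9255 -0.2684]
 [-0.7086  0.0001 -0.7056]]
```

Emit:
jog_arm(rows=[[0.002,0,0.002,0,0,0,0],[0.004,0,0.004,0,0,0,0],[0.006,0,0.006,0,0,0,0],[0.007,0,0.007,0,0,0,0],[0.008,0,0.008,0,0,0,0],[0.0087,0,0.0087,0,0,0,0],[0.0087,0,0.0087,0,0,0,0]])

```text
time: 10.05
tool_pos: [0.4768, -0.1959, 0.1447]
tcp_rot: [0.456, 2.318, -0.189]
wrist_force: [-0.4, 0.1, -0.8]
width: 0.173
```

Emit:
jog_arm(rows=[[0.0007,0,0.0007,0,0,0,0],[0.0014,0,0.0014,0,0,0,0],[0.0021,0,0.0021,0,0,0,0],[0.0021,0,0.0021,0,0,0,0]])

```text
time: 10.45
tool_pos: [0.4767, -0.1959, 0.1416]
tcp_rot: [0.456, 2.318, -0.189]
wrist_force: [-0.2, 0.1, -0.5]
width: 0.177
```

Emit:
jog_arm(rows=[[0.0007,0,0.0007,0,0,0,0],[0.0014,0,0.0014,0,0,0,0],[0.0014,0,0.0014,0,0,0,0]])

```text
time: 10.75
tool_pos: [0.4767, -0.1959, 0.1398]
tcp_rot: [0.456, 2.318, -0.189]
wrist_force: [-0.5, 0.2, 0.3]
width: 0.175
```

Emit:
jog_arm(rows=[[0.0006,0,0.0006,0,0,0,0],[0.0012,0,0.0012,0,0,0,0],[0.0012,0,0.0012,0,0,0,0]])

```text
time: 11.05
tool_pos: [0.4768, -0.1959, 0.1397]
tcp_rot: [0.456, 2.319, -0.189]
wrist_force: [-0.1, 0.4, 7.5]
width: 0.173
```

Emit:
jog_arm(rows=[[0.0008,0,0.0008,0,0,0,0],[0.0008,0,0.0008,0,0,0,0],[0.0008,0,0.0008,0,0,0,0],[0.0008,0,0.0008,0,0,0,0],[0.0008,0,0.0008,0,0,0,0]])

```text
time: 11.55
tool_pos: [0.4768, -0.1959, 0.1397]
tcp_rot: [0.456, 2.319, -0.189]
wrist_force: [-0.6, 0.5, 6.1]
width: 0.177
```

```bash
python3 - <<'E'
from h import *
s=monitor.read_state();Rm=R.from_rotvec(s["tcp_rot"]).as_matrix()
print(s["tool_pos"],s["wrist_force"],s["torque"],s["width"],"tipdir",Rm@[np.cos(AL),0,np.sin(AL)])
a=imaging.read_camera("scene");cv2.imwrite("pics/c6.png",cv2.resize(a[115:190,162:237],(600,600),interpolation=cv2.INTER_CUBIC))
E
```

```text
[ 0.4768 -0.1959  0.1397] [-0.5708  0.5334  6.0537] [ 0.1802  0.339  -0.0505] 0.1766657655678297 tipdir [ 0.0005 -0.0002 -1.    ]
```

View pics/c6.png

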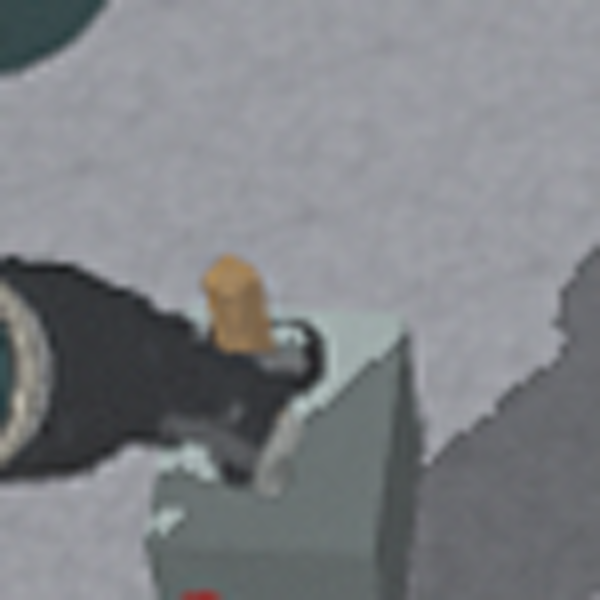

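The collar sits on the mouth (crop (275,450)). The arm has stopped with about 6–7 N upward, the rod is upright, and the fingers are clear of the tank. I'll draw it out.

Emit:
jog_arm(rows=[[-0.004,0,-0.004,0,0,0,0],[-0.01,0,-0.01,0,0,0,0],[-0.018,0,-0.018,0,0,0,0],[-0.026,0,-0.026,0,0,0,0],[-0.034,0,-0.034,0,0,0,0],[-0.042,0,-0.042,0,0,0,0],[-0.05,0,-0.05,0,0,0,0],[-0.058,0,-0.058,0,0,0,0],[-0.066,0,-0.066,0,0,0,0],[-0.076,0,-0.076,0,0,0,0],[-0.09,0,-0.09,0,0,0,0],[-0.105,0,-0.105,0,0,0,0],[-0.105,0,-0.105,0,0,0,0],[-0.105,0,-0.105,0,0,0,0]])

```text
time: 13.0
tool_pos: [0.477, -0.196, 0.2885]
tcp_rot: [0.456, 2.317, -0.19]
wrist_force: [0.8, -0.4, -1.2]
width: 0.173
```

```bash
python3 - <<'E'
from h import *
s=monitor.read_state();print(s["q"],s["tool_pos"],s["time"],s["width"],s["wrist_force"])
yaw=.0;Rm=tool(yaw,0.0);g=np.array([.673-.135,.030,.13])
tcp=g+.019*Rm[:,0];print(tcp,Rm[:,0],"final",rel(tcp,Rm));print("half",rel(np.array([.5,-.06,.28]),tool(-.2,.8)))
E
```

```text
[-0.4221  0.4505  1.4371 -0.0266  2.0364 -1.6066] [ 0.477  -0.196   0.2885] 13.0 0.17270687161100873 [ 0.778  -0.4109 -1.1633]
[0.5514 0.03   0.1166] [ 0.7071  0.     -0.7071] final [ 0.1337  0.2373  0.1094 -0.4309 -1.5468  0.0006]
half [ 0.0273  0.1346 -0.0154 -0.178  -0.766  -0.075 ]
```

```bash
python3 - <<'E'
from h import *
D=[([-1.1479,.2647,1.6053,0,1.2737],[.2993,-.6043,.23]),([-.2369,-.1459,1.9136,-.0137,1.2903],[.5001,-.0998,.2998]),([-.4221,.4505,1.4371,-.0266,2.0364],[.477,-.196,.2885]),([.0029,.1383,1.6113,.063,1.7058],[.5202,.0481,.3268])]
def fk(k,q):
    h,L1,L2,d,r0,off=k;a=q[1];b=a+q[2];c=b+q[4]
    return np.array([r0+L1*np.sin(a)+L2*np.sin(b)+off*np.cos(b)+d*np.sin(c),h+L1*np.cos(a)+L2*np.cos(b)-off*np.sin(b)+d*np.cos(c)])
f=lambda k:np.concatenate([fk(k,q)-[np.hypot(*p[:2]),p[2]] for q,p in D]+[[.02*k[4],.02*k[5]]])
r=least_squares(f,[.3,.45,.45,.3,0,0]);k=r.x;print(k,abs(r.fun).max())
for al,z in((.785,.13),(.785,.18),(.785,.22)):
  for yaw in (0,):
    c=np.pi-(np.pi/2-al); tr=.538+.019*np.sin(c);tz=z+.019*np.cos(c)
    s=least_squares(lambda q:fk(k,[0,q[0],q[1],0,c-q[0]-q[1]])-[tr,tz],[-.3,2.2]);q=s.x;print(z,q,"q5",c-q.sum(),s.cost)
E
```

```text
[ 0.2701  0.5184  0.5733  0.3491 -0.0015  0.0233] 0.00046654037645655933
0.13 [-0.1694  2.515 ] q5 0.01023649503439339 1.75913980927943e-19
0.18 [-0.2842  2.48  ] q5 0.1599937048192528 5.694500731674927e-25
0.22 [-0.3583  2.4432] q5 0.27090429075055855 1.284841312192239e-16
```

```bash
cat > fin.py <<'E'
from h import *
k=[.2701,.5184,.5733,.3491,-.0015,.0233];yaw=.045;pit=.08;u=np.array([np.cos(yaw),np.sin(yaw),0])
tip=np.array([.673,.030,.145])+.012*u;g=tip-.135*(np.cos(pit)*u-[0,0,np.sin(pit)])
F=tool(yaw,pit);tcp=g+.019*F[:,0]
if __name__=="__main__":
    s=monitor.read_state();print(s["q"],s["tool_pos"],s["time"],s["wrist_force"],s["width"])
    print("stage",rel(np.array([.52*u[0],.52*u[1],.30]),tool(yaw,.8)));print("final",tcp,rel(tcp,F))
E
python3 fin.py; python3 - <<'E'
from fin import *
def fk(q):
    h,L1,L2,d,r0,off=k;a=q[1];b=a+q[2];c=b+q[4]
    return np.array([r0+L1*np.sin(a)+L2*np.sin(b)+off*np.cos(b)+d*np.sin(c),h+L1*np.cos(a)+L2*np.cos(b)-off*np.sin(b)+d*np.cos(c)])
c=np.pi-(np.pi/4-pit)
q=least_squares(lambda q:fk([0,q[0],q[1],0,c-q.sum()])-[np.hypot(*tcp[:2]),tcp[2]],[-.3,2.2]).x;print(q,c-q.sum())
E
```

```text
[-0.4221  0.4505  1.4371 -0.0266  2.0364 -1.6066] [ 0.477  -0.196   0.2885] 13.0 [ 0.778  -0.4109 -1.1633] 0.17270687161100873
stage [ 0.0227  0.2191 -0.0391 -0.4093 -0.756  -0.1724]
final [0.5629 0.025  0.1413] [ 0.1073  0.2371  0.1008 -0.4753 -1.4631 -0.0184]
[-0.1907  2.4263] 0.20063949479033338
```

Emit:
jog_arm(rows=[[0.005,0.04,-0.008,-0.08,-0.13,-0.03,0],[0.01,0.08,-0.016,-0.15,-0.27,-0.06,0],[0.014,0.12,-0.024,-0.22,-0.4,-0.1,0],[0.018,0.16,-0.03,-0.3,-0.53,-0.13,0],[0.0227,0.2,-0.036,-0.37,-0.66,-0.15,0],[0.0227,0.219,-0.039,-0.409,-0.756,-0.172,0],[0.0227,0.219,-0.039,-0.409,-0.756,-0.172,0],[0.0227,0.219,-0.039,-0.409,-0.756,-0.172,0],[0.0227,0.219,-0.039,-0.409,-0.756,-0.172,0]])

```text
time: 13.9
tool_pos: [0.5193, 0.0225, 0.2987]
tcp_rot: [-0.034, 1.588, 0.034]
wrist_force: [-0.1, -0.5, -1.1]
width: 0.175
```

```bash
sed -i 's/\.145\])/.165])/' fin.py; python3 fin.py
```

```text
[-0.0042 -0.056   1.8318 -0.0007  1.3836 -1.6182] [0.5193 0.0225 0.2987] 13.9 [-0.1162 -0.4944 -1.123 ] 0.17535025164931567
stage [-0.0013  0.0009  0.0002 -0.0017 -0.0032 -0.0002]
final [0.5629 0.025  0.1613] [ 0.1366  0.0007  0.0461 -0.0017 -0.7232  0.0005]
```

Emit:
jog_arm(rows=[[0.02,0,0.007,0,-0.1,0,0],[0.04,0,0.014,0,-0.2,0,0],[0.06,0,0.02,0,-0.3,0,0],[0.08,0,0.027,0,-0.4,0,0],[0.1,0,0.034,0,-0.5,0,0],[0.117,0,0.04,0,-0.6,0,0],[0.13,0,0.044,-0.002,-0.68,0,0],[0.1366,0.001,0.046,-0.002,-0.723,0,0],[0.1366,0.001,0.046,-0.002,-0.723,0,0],[0.1366,0.001,0.046,-0.002,-0.723,0,0],[0.1366,0.001,0.046,-0.002,-0.723,0,0],[0.1366,0.001,0.046,-0.002,-0.723,0,0]])

```text
time: 15.1
tool_pos: [0.5644, 0.025, 0.1631]
tcp_rot: [-0.02, 0.864, 0.041]
wrist_force: [0.2, 0.4, -0.4]
width: 0.174
```

```bash
python3 fin.py; python3 - <<'E'
from h import *
s=monitor.read_state();Rm=R.from_rotvec(s["tcp_rot"]).as_matrix();t=Rm@[np.cos(AL),0,np.sin(AL)]
g=s["tool_pos"]-.019*Rm[:,0];print("tipdir",t,"tip",g+.135*t)
for n,(x,y) in(("scene",(249,254)),("top",(261,160))):
    im=imaging.read_camera(n);x0,y0=x-70,y-75
    for z in(-.085,0,.1): print(n,z,(proj(n,g-(z-.05)*t)[0]-[x0,y0])*400/120)
    cv2.imwrite(f"pics/f_{n}.png",im[y0:y0+120,x0:x0+120])
cv2.imwrite("pics/c7.png",cv2.resize(np.hstack([cv2.imread("pics/f_scene.png"),cv2.imread("pics/f_top.png")]),(800,400),interpolation=cv2.INTER_CUBIC))
E
```

```text
[-0.029  -0.2547  2.4234  0.177   0.2713 -1.798 ] [0.5644 0.025  0.1631] 15.1 [ 0.2071  0.438  -0.381 ] 0.1744349552044357
stage [-0.1333  0.0003  0.0548 -0.0001  0.7216  0.0009]
final [0.5629 0.025  0.1613] [ 0.0003  0.0002 -0.0023  0.0003  0.0016  0.0008]
tipdir [ 0.9959  0.0444 -0.0783] tip [0.6865 0.0304 0.1669]
scene -0.085 [231.0122 181.1634]
scene 0 [254.5612  86.7963]
scene 0.1 [280.0604 -15.3857]
top -0.085 [230.875  193.4627]
top 0 [233.9528 292.7468]
top 0.1 [237.6746 412.8063]
```

View pics/c7.png

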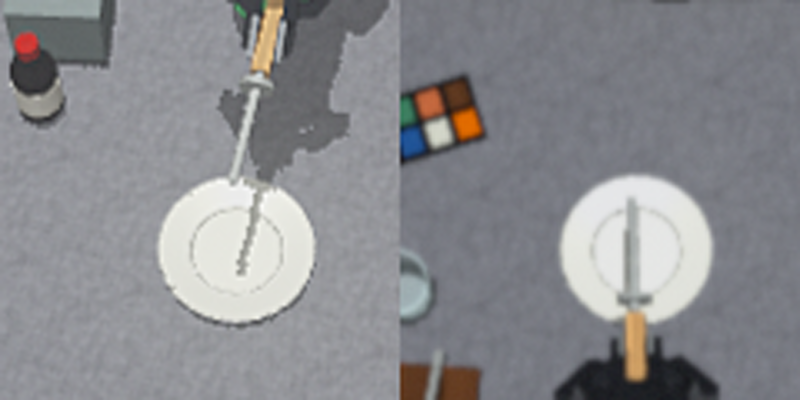

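The tip is over the plate's inner ring: top view (632,198), predicted (631,193); scene view (235,183), predicted (231,181). Nothing is touching. I'll level it slightly and settle.

Emit:
jog_arm(rows=[[0,0,0,0,-0.02,0,0],[0,0,0,0,-0.04,0,0],[0,0,0,0,-0.04,0,0],[0,0,0,0,-0.04,0,0],[0,0,0,0,-0.04,0,0],[0,0,0,0,-0.04,0,0],[0,0,0,0,-0.04,0,0],[0,0,0,0,-0.04,0,0]])

```text
time: 16.0
tool_pos: [0.564, 0.0252, 0.1628]
tcp_rot: [-0.019, 0.824, 0.042]
wrist_force: [-0.0, -0.1, -0.9]
width: 0.171
```

```bash
python3 - <<'E'
from h import *
from workcell import finish_job
s=monitor.read_state();Rm=R.from_rotvec(s["tcp_rot"]).as_matrix();t=Rm@[np.cos(AL),0,np.sin(AL)]
tip=s["tool_pos"]-.019*Rm[:,0]+.135*t
print(tip,t,s["q"],s["joint_vel"],s["wrist_force"],s["width"])
if abs(s["joint_vel"]).max()<.02 and abs(t[2])<.1 and np.hypot(tip[0]-.673,tip[1]-.03)<.03: print("finish",finish_job())
E
```

```text
[0.6859 0.0307 0.1715] [ 0.9982  0.045  -0.0385] [-0.0309 -0.265   2.4512  0.2403  0.216  -1.862 ] [-0.0008 -0.0003  0.0019  0.0018 -0.0013  0.0009] [-0.0159 -0.1328 -0.9445] 0.17123769770240863
the job is handed in; nothing more can be done
finish None
```

I took the collared gauge rod from the rest and lowered it down the guide tube. I then drew it fully out and handed the job in at 16 s with the rod held over the plate. No verdict was reported.

- **In the tube:** The collar stopped on the mouth at about 6–7.5 N. The gauge origin came out at about 103 mm (mouth 105 mm), and the tool pose put the rod upright. A camera crop also showed the collar on the rim.
- **At hand-in:**
  - The tip is about 13 mm from the plate's centre and about 0.17 m above the table.
  - That is roughly 155 mm above the plate, so higher than a hand's breadth but inside the 50–250 mm limit. I kept it high because a lower pose would have pushed the arm's fifth joint close to its limit.
  - The rod is about 0.04 rad from level by the tool pose, steady, with the grip at 60 N.
- **Disagreements:**
  - The two cameras differed by about 5 mm on the tube mouth. The rod therefore met a light side force of about 4 N, which I removed with a 2 mm shift.
  - In the last view, before a final 0.04 rad levelling, the tip was within about 1.5 px of its predicted place. That view hinted at about 0.035 rad more tilt than the tool pose gives, still inside the limit. I took no picture after the levelling.

I saw no sign of anything else being moved, but I did not check every bystander.

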